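Start a test in the strip reader

TASK

Start the test of the white cassette using fingertips only: push the reader tray that holds the white cassette fully in, then swing the orange shield down shut, and then press the green start button and let it come back up. Leave the other tray, with the blue cassette, out where it is; do not touch or take out the cassettes, and leave the vials, bottle and racks alone.

Things in the scene. Friction and masses are not known exactly. Their poses are not given: they have to be found in the camera images.
- reader: White strip reader fixed to the bench, 170 (x) x 300 (y) x 100 high; origin: centre of its underside; x runs from its front to its back (away from the robot at yaw 0), y to the left, z up. Its front face is at x -85. Two trays stick out of it, centred at y +75 and -75, 60 clear between their front plates. On its flat top: display near the front, orange shield, green button.
- tray_left (a joint): How far the tray at reader y +75 (left, seen from the robot) is out, in m: 0 = fully in, its front plate meeting the reader's face; at the start 0.052 to 0.064; limit 0.068. It slides straight along reader x with about 2 N of friction to a rigid stop at 0, and stays where it is left.
- tray_right (a joint): The same for the tray at reader y -75 (right).
- tray_left_front (a point): Centre of the outer face of the left tray's front plate, 53 above the bench; moves with the tray; at reader x -93 when in. The grey plate with a yellow stripe is 90 wide (y), 28 to 78 above the bench, 8 thick. Behind it: black tray 78 wide, its cassette recess 72 long (x), 26 wide, 5 deep, floor 41 above the bench.
- tray_right_front (a point): The same point on the right tray's front plate.
- sample: White test cassette 56 x 22 x 6, about 12 g, lying loose along reader x in the recess of one of the two trays (left or right varies); origin at the centre of its underside, 41 above the bench. It has 16 of play along the recess and rides along with its tray.
- control: Blue control cassette, same size, lying in the other tray.
- shield (a joint): Angle of the orange light shield in rad: 0 = shut, flat on top of the reader; at the start 0.9 to 1.3; limit 1.6 (upright). Its hinge is stiff (0.12 N m): it stays at any angle and takes 1 to 2.5 N at the free edge to close. Hinged on the side away from the robot, its free edge swings up and away: shut it by pushing its far, upper face towards the robot and down.
- shield_edge (a point): Middle of the shield's free edge, at mid thickness; moves with it. The shield is a flat plate 100 long (hinge to free edge), 200 wide (along reader y), 6 thick. Shut, it lies from 101 to 107 above the bench, over reader x -35 to +65 and y -70 to +130.
- shield_hinge (a point): Middle of the shield's hinge line, which runs along reader y at reader x +65, y +30, 101 above the bench, in the plane of the shield's under face. Fixed to the reader.
- start (a joint): Travel of the start button in m: 0 = up, 0.006 = fully down (4 N). It springs back.
- start_top (a point): Centre of the top face of the green round start button, 26 across, in a black housing on the reader's top at reader x +20, y -115, to the right of the shield; it is pressed straight down.
- vial_amber: Small amber vial with white cap, 22 across, 45 high, standing on the bench either between the two trays or beside the left tray, about 190 left of the reader's middle; origin at the centre of its underside. Not to be disturbed.
- vial_green: Small green vial with white cap, 22 across, 45 high, standing in the other of those two places; origin at the centre of its underside. Not to be disturbed.
- bottle: White plastic bottle, 72 across, 150 high, to the left of the reader; origin at the centre of its underside. Not to be disturbed.
- tips_blue: White rack 85 x 120 x 55 with blue pipette tips standing to 78 high, to the right of the reader; origin at the centre of its underside. Not to be disturbed.
- tips_yellow: The same rack with yellow tips, to the right of the reader and farther off; origin at the centre of its underside. Not to be disturbed.
- tubes: Clear rack 60 x 130 with small tubes, 68 high, to the left of the reader and farther off; origin at the centre of its underside. Not to be disturbed.
Mind the look-alikes: they are no part of the job. There is more than one size of the sample; the job needs the smallest.

How it is judged:
By the outcome, as a careful person would: the job done as asked, in the order asked, and still so for the second after the job is handed in, with the robot touching nothing.
It also fails if it takes over 51 s, if anything falls off the work surface, if the arm or the gripper's body presses on something with over 40 N, if the wrist force passes 120 N, or if a joint passes its speed limit or range.

ROBOT

A 7-joint arm with a two-finger parallel gripper is mounted at the origin on the work surface. World frame = base frame: x ahead of the robot, y to its left, z up, the work surface at z = 0. Lengths are in mm, angles in rad, forces in N, time in s.
With the tool pointing down it reaches from about 400 to 850 mm from the base axis. Payload 4.5 kg.
Tool frame: the origin (TCP) lies on the centre line of the jaws, within the pads' length; the fingertips stand 25 mm ahead of it and the grasp point (between the pads) lies 6 mm ahead of it; z points along the fingers, y is the line along which they close (so a half turn about z gives the same grasp; the last joint's range is limited). The gripper opens to 88 mm and grips with 3 to 60 N. Pads are 18 mm wide; open, the fingers measure 123 mm over their backs; the gripper's body (75 mm by 187 mm) begins 45 mm behind the grasp point.
Start: joints at [1.301, 0.689, -0.195, 1.565, 0.157, 0.902, -0.215], TCP at [186.996, -596.392, 263.743] pointing down, gripper open.
Joint ranges: [-3.01, 3.01], [-0.46, 2.08], [-1.47, 1.51], [0.13, 2.56], [-1, 4.14], [0.04, 2.09], [-2.66, 2.66]. Speed limits (rad/s): [2.57, 2.57, 3.14, 3.14, 3.14, 3.14, 3.14].

INTERFACE

Orientations are given as a 3x3 rotation matrix whose columns are the frame's x, y, z axes.
In Python, from plant import sense, snapshot, job_done gives the robot as it stands.
- The arm moves only by the tool servo_tool, never from a script. Its argument "motion" is a list that holds one entry, the list of rows, each a list of 7 numbers: the opening, from 0 (shut) to 1 (fully open), then the shift along the tool's x, y, z in cm, then the turn, a rotation vector about the tool's x, y, z in rad. In form: [[[claw, tx, ty, tz, rx, ry, rz], ...]]. A call has 1 to 10 rows; each row shifts and turns the commanded pose from where the row before left it, along the tool's axes as they then stand; what a row does not reach is not made up. A row lasts 1/8 s, in which the tool goes at most 62.5 mm and 10.7 degrees, less where a joint would pass 70% of its speed; a pose out of reach is approached as far as the arm can. A call with a gripper value outside its range is refused whole. The fingers move at their own pace and stop on an object; "grip_force" is the grip in N (left out, the last holds). Time passes only in rows, so rows that do not move let the fingers close. It gives the time, the measured TCP pose, the force, the opening and the grip force at its end, in the units of the state.
- sense(): the state, without advancing time (a new reading comes with each control period).
- snapshot(name): name is "scene" or "top"; returns a dict with "image" (420x560x3 uint8, red, green, blue), "z_map" (420x560 float32, mm along the optical axis (not along the pixel's ray), 0 where there is no reading), "fov_y" (degrees; the focal length in pixels is half the picture's height over the tangent of half this angle, whatever the lens; pixels are square), "cx", "cy" (the principal point, pixels), "k1" (the pictures are not rectified: a ray, as slopes to the right and down, at radius r is drawn at 1 + k1 r^2 times it, then the intrinsics apply), "R" (3x3) and "t" (3): a world point X has camera coordinates R X + t. Camera axes: x right, y down, z forward; pixel columns grow to the right and rows downward; lengths in mm; the calibration is good to about 2 mm. A picture is of the moment at which its call begins.
- job_done(): hands the job in; it is judged then, once.
The state is a dict: "clock": time; "q": joint angles; "qvel": joint speeds; "joint_efforts": joint torques, N m; "tcp_pos": TCP position; "tool_rot": TCP orientation; "wrist_force": force on the tool from outside, world axes, zero at the start; "moment": the same for the moment, N m; "grip_width": opening from 0.0 (shut) to 1.0 (fully open); "grip_force": force on a finger pad.
Only numpy, scipy, OpenCV 4.12 (cv2) and the standard library are available. Lean on these libraries where they do the work, as an engineer would, in place of code of your own. Each camera call takes 0.05 s, during which the arm holds its last target. There are 200 camera calls.

## Working session

There is one attempt and no reset: what is moved stays moved. The work goes in short steps, Python scripts to look and compute and a tool call to move; the robot and the scene stay as the last step left them, time stands still between calls to the robot, and variables do not carry over. Pictures are saved under pics/ and viewed, at most 10 in all, crops included, and the job is handed in when it is done.

Besides the shell and the picture viewer there is one more tool, called by a JSON object that holds its "method" and its "body", one argument or row to a line. servo_tool: Moves the arm, as the interface text tells. Its arguments: {"type":"object","properties":{"motion":{"type":"array","items":{"type":"array","items":{"type":"array","items":{"type":"number"}}}},"grip_force":{"type":"number"}},"required":["motion"]}

```bash
mkdir -p pics && ls && cat > h.py <<'E'
import numpy as np, cv2
from plant import sense, snapshot, job_done
def snap(name, f):
    s=snapshot(name); np.savez('s_'+f+'.npz',**s); cv2.imwrite('pics/'+f+'.png',s['image'][:,:,::-1]); return s
def ld(f): return dict(np.load('s_'+f+'.npz'))
def foc(s): return s['image'].shape[0]/2/np.tan(np.radians(float(s['fov_y']))/2)
def ray(s,u,v):
    f=foc(s); d=np.array([(u-s['cx'])/f,(v-s['cy'])/f]); x=d.copy()
    for _ in range(20): x=d/(1+s['k1']*(x@x))
    return np.array([x[0],x[1],1.])
def pz(s,u,v,z):  # point on plane world z
    d=s['R'].T@ray(s,u,v); c=-s['R'].T@s['t']; return c+d*(z-c[2])/d[2]
def pd(s,u,v,w=1):
    p=s['z_map'][int(v)-w:int(v)+w+1,int(u)-w:int(u)+w+1]; p=p[p>0]
    return s['R'].T@(ray(s,u,v)*np.median(p)-s['t'])
def tri(s1,a,s2,b):
    A=[];B=[]
    for s,p in((s1,a),(s2,b)):
        d=s['R'].T@ray(s,*p); d/=np.linalg.norm(d); c=-s['R'].T@s['t']; P=np.eye(3)-np.outer(d,d); A.append(P);B.append(P@c)
    return np.linalg.solve(A[0]+A[1],B[0]+B[1])
def proj(s,X):
    c=s['R']@np.array(X,float)+s['t']; x=c[:2]/c[2]; x=x*(1+s['k1']*(x@x)); return x*foc(s)+[s['cx'],s['cy']]
E
python3 - <<'E'
from h import *
np.set_printoptions(precision=3,suppress=True)
for n in('scene','top'):
    s=snap(n,n+'0'); print(n,s['fov_y'],-s['R'].T@s['t'],s['k1'],s['R'])
st=sense(); print(st['clock'],st['tcp_pos'],st['tool_rot'],st['wrist_force'])
E
```

```text
pics
scene 42.82958630767089 [1673.442    5.026 1083.909] 0.01922655009450915 [[ 0.025  1.    -0.016]
 [ 0.647 -0.028 -0.762]
 [-0.762  0.009 -0.648]]
top 44.032891046874404 [ 403.353   -4.651 1350.506] -0.09964605572409825 [[ 0.027 -1.     0.008]
 [-0.996 -0.028 -0.087]
 [ 0.087 -0.006 -0.996]]
0.1 [ 186.756 -595.901  262.985] [[ 0.954  0.299 -0.001]
 [ 0.299 -0.954  0.002]
 [-0.    -0.002 -1.   ]] [ 0.311  0.446 -0.629]
```

View pics/scene0.png

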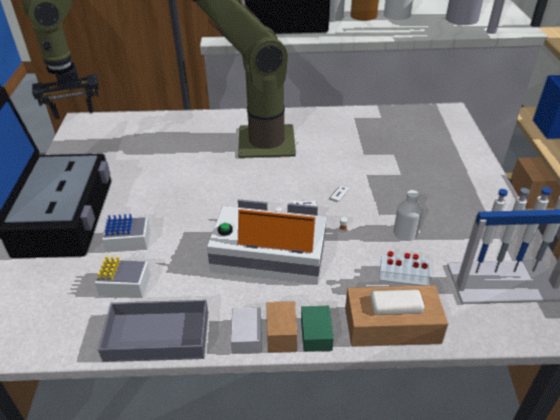

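View pics/top0.png

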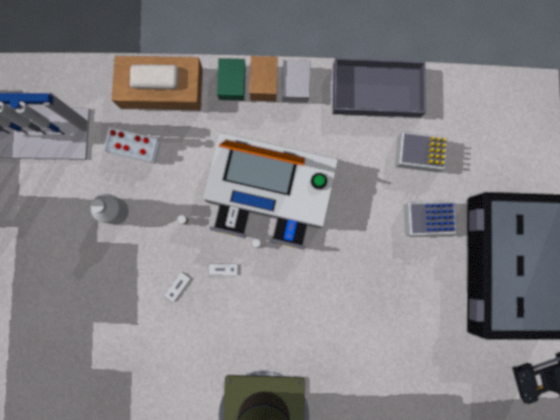

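The scene view looks back towards the robot and the top view looks down. In the top view the white cassette in the left tray is at (232,215), the blue one in the right tray at (290,230), and the green button at (319,181). The shield stands up along (220,145)-(303,160). Vials are at (182,219) and (256,243). The white cassettes at (178,287) and (224,269) are on the bench, so they are look-alikes and not in a tray. Next is one close crop to check this.

```bash
python3 - <<'E'
from h import *
s=ld('top0')
c=s['image'][125:285,160:350,::-1]; cv2.imwrite('pics/crop1.png',cv2.resize(c,None,fx=4,fy=3.75 if 0 else 3.7,interpolation=cv2.INTER_CUBIC)) if 0 else cv2.imwrite('pics/crop1.png',cv2.resize(c,None,fx=3.75,fy=3.75,interpolation=cv2.INTER_CUBIC))
c=ld('scene0')['image'][180:280,200:360,::-1]; cv2.imwrite('pics/crop2.png',cv2.resize(c,None,fx=5,fy=5,interpolation=cv2.INTER_CUBIC))
E
```

```text
(no output)
```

View pics/crop1.png

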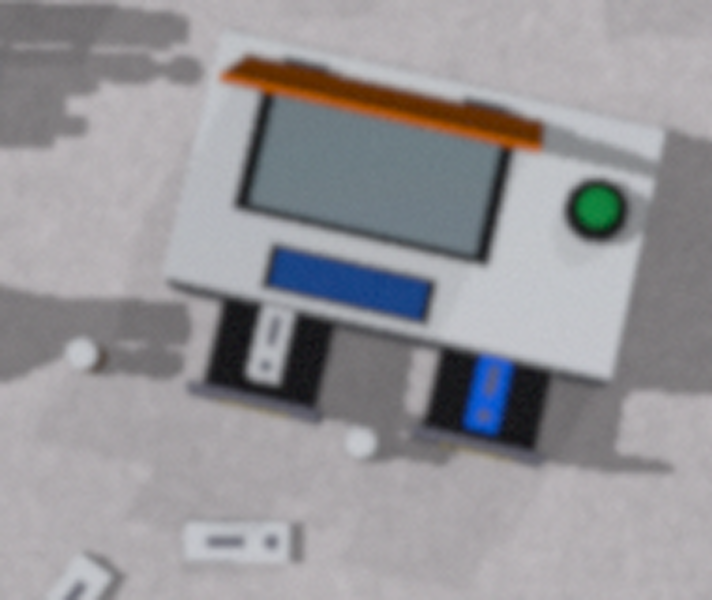

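View pics/crop2.png

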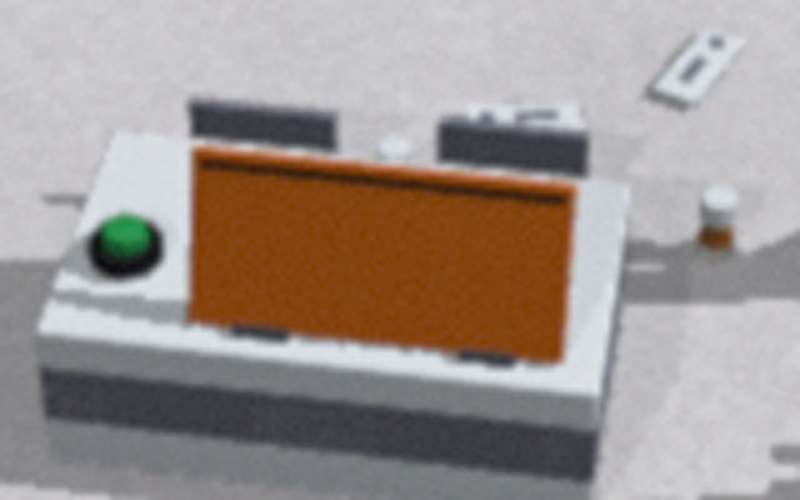

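Top crop: the white cassette lies in the left tray at crop (270,345), and the blue one is on the right. Reader top corners are at crop (168,283), (610,382), (664,130) and (220,33). Scene crop: the amber vial is left of the left tray and the green vial is between the trays. The shield's free edge runs (193,148)-(575,185). Now I'll fit the reader's pose.

```bash
python3 - <<'E'
from h import *
from scipy.optimize import least_squares
np.set_printoptions(precision=1,suppress=True)
T=ld('top0');S=ld('scene0')
ct=lambda p:np.array(p)/3.75+[160,125]
cs=lambda p:np.array(p)/5+[200,180]
tc={'fl':(168,283),'fr':(610,382),'br':(664,130),'bl':(220,33)}
sc={'fl':(632,183),'fr':(115,130),'br':(40,332),'bl':(600,393)}
L={'fl':(-85,150),'fr':(-85,-150),'br':(85,-150),'bl':(85,150)}
for k in tc: print(k,'z100',pz(T,*ct(tc[k]),100)[:2],pz(S,*cs(sc[k]),100)[:2],'tri',tri(T,ct(tc[k]),S,cs(sc[k])))
def W(p,x,y,z): c,s=np.cos(p[2]),np.sin(p[2]); return [p[0]+c*x-s*y,p[1]+s*x+c*y,z]
def res(p,which):
    r=[]
    for k in tc:
        if 't' in which:r+=list(proj(T,W(p,*L[k],100))-ct(tc[k]))
        if 's' in which:r+=list(proj(S,W(p,*L[k],100))-cs(sc[k]))
    return r
for w in('t','s','ts'):
    o=least_squares(res,[600,0,0],args=(w,)); print(w,o.x[:2],round(o.x[2],4),np.sqrt(np.mean(o.fun**2)))
p=o.x
np.save('p.npy',p)
c,s=np.cos(p[2]),np.sin(p[2])
loc=lambda X:np.array([c*(X[0]-p[0])+s*(X[1]-p[1]),-s*(X[0]-p[0])+c*(X[1]-p[1]),X[2]])
print('button',loc(tri(T,ct((597,209)),S,cs((126,228)))),loc(pd(T,*ct((597,209)))),loc(pd(S,*cs((126,228)))))
for th in(.9,1.0,1.1,1.2,1.3): # upper face edge corners: local
    print(th,[ (proj(S,W(p,65-100*np.cos(th)+6*np.sin(th)*1,y,101+100*np.sin(th)+6*np.cos(th)))-[200,180])*5 for y in(-70,130)],[ (proj(T,W(p,65-100*np.cos(th),y,101+100*np.sin(th)))-[160,125])*3.75 for y in(-70,130)])
# depth on shield
for q in((250,180),(400,200),(540,220),(250,290),(400,310),(520,320)): print('sh',loc(pd(S,*cs(q))))
print('vial amber',loc(pz(T,*ct((85,354)),45)),'green',loc(pz(T,*ct((361,442)),45)))
# tray plate outer edge top, z=78
for q in((190,389),(318,415),(412,435),(537,461)): print('plate',loc(pz(T,*ct(q),78)))
for q in((192,100),(335,112),(440,118),(585,130)): print('plateS',loc(pz(S,*cs(q),78)))
E
```

```text
fl z100 [538.4 155.9] [545.4 163.4] tri [539.1 160.5  94.2]
fr z100 [ 482.3 -131. ] [ 486.2 -128.5] tri [ 482.4 -130.1   97. ]
br z100 [ 647.9 -163.3] [ 651.6 -160.2] tri [ 648.4 -162.2   97.1]
bl z100 [704.  128.6] [708.5 130.8] tri [704.9 130.1  96.3]
t [593.2  -2.5] -0.1881 0.9168428889620561
s [597.4   1.4] -0.1957 0.46650251808115306
ts [594.4  -0.7] -0.1909 1.020013161587592
button [  19.5 -115.1  118.4] [  19.2 -116.2  121.9] [  21.4 -113.1  120.4]
0.9 [array([203., 130.]), array([581.7, 166.4])] [array([526.3, 204.5]), array([205.8, 134. ])]
1.0 [array([198.9, 132.5]), array([580.3, 169.1])] [array([529.7, 190.1]), array([207.8, 119.3])]
1.1 [array([194.8, 136.8]), array([578.7, 173.8])] [array([533.2, 174.9]), array([210.2, 103.9])]
1.2 [array([190.5, 143.1]), array([577. , 180.5])] [array([536.8, 159.2]), array([213. ,  88.1])]
1.3 [array([186.1, 151.3]), array([575.1, 189.1])] [array([540.5, 143. ]), array([216.1,  71.9])]
sh [ 43.2 -37.5 182.9]
sh [ 42.7  40.6 178.9]
sh [ 46.  113.1 177.7]
sh [ 63.8 -36.  124.7]
sh [ 65.1  43.6 122.7]
sh [ 65.2 106.3 124.7]
vial amber [-139.2  195.    45. ] green [-156.4    0.6   45. ]
plate [-147.7  116.4   78. ]
plate [-146.1   30.8   78. ]
plate [-145.5  -32.    78. ]
plate [-144.4 -115.3   78. ]
plateS [-141.4 -115.1   78. ]
plateS [-142.8  -28.8   78. ]
plateS [-146.4   33.5   78. ]
plateS [-147.9  119.1   78. ]
```

The white cassette is in the left tray, reader yaw is about -0.19, and the shield is at about 1.25 rad. Next I compute the moves. The plan is tool x along reader x, fingers shut, approaching at a safe height.

```bash
cat >> h.py <<'E'
P=np.array([594.4,-0.9,-0.191])
def W(x,y,z): c,s=np.cos(P[2]),np.sin(P[2]); return np.array([P[0]+c*x-s*y,P[1]+s*x+c*y,z])
def L(X): c,s=np.cos(P[2]),np.sin(P[2]); a=X[0]-P[0];b=X[1]-P[1]; return np.array([c*a+s*b,-s*a+c*b,X[2]])
def Rg(): c,s=np.cos(P[2]),np.sin(P[2]); return np.array([[c,s,0],[s,-c,0],[0,0,-1.]])
def st(show=True):
    from scipy.spatial.transform import Rotation as Ro
    t=sense(); R=np.array(t['tool_rot']); tip=np.array(t['tcp_pos'])+25*R[:,2]
    np.set_printoptions(precision=2,suppress=True)
    print('t',t['clock'],'tip local',L(tip),'rotvec to goal(tool)',Ro.from_matrix(R.T@Rg()).as_rotvec(),'F',np.array(t['wrist_force']),'q',np.array(t['q']),'grip',t['grip_width'])
    return tip,R
E
python3 - <<'E'
from h import *
tip,R=st()
for w in ([330,-330,240],[440,-60,240],W(-190,75,240)): print(np.array(w),R.T@(w-tip)/10); tip=np.array(w,float)
T=ld('top0')
for q in((475,338),(475,195)): print(pd(T,*q))
E
```

```text
t 0.1 tip local [-287.3  -661.53  237.99] rotvec to goal(tool) [-0.    0.    0.49] F [ 0.31  0.45 -0.63] q [ 1.3   0.69 -0.19  1.57  0.16  0.9  -0.22] grip 1.0020504797187506
[ 330 -330  240] [ 21.62 -21.08  -0.17]
[440 -60 240] [ 18.57 -22.47   0.03]
[422.09 108.81 240.  ] [  3.34 -16.64   0.03]
[ 207.54 -548.58    0.49]
[ 577.11 -525.63   55.88]
```

{"method": "servo_tool", "body": {
  "motion": [
    [[0,3.6,-3.5,0,0,0,0],[0,3.6,-3.5,0,0,0,0],[0,3.6,-3.5,0,0,0,0],[0,3.6,-3.5,0,0,0,0],[0,3.6,-3.5,0,0,0,0],[0,3.6,-3.5,0,0,0,0],[0,3.1,-3.75,0,0,0,0],[0,3.1,-3.75,0,0,0,0],[0,3.1,-3.75,0,0,0,0],[0,3.1,-3.75,0,0,0,0]]
  ],
  "grip_force": 10
}}

```text
clock: 1.35
tcp_pos: [404.1, -149.7, 263.6]
tool_rot: [[0.954, 0.299, -0.0], [0.299, -0.954, -0.0], [-0.0, -0.0, -1.0]]
wrist_force: [0.9, 0.7, -0.4]
grip_width: 0.005
grip_force: 0.0
```

{"method": "servo_tool", "body": {
  "motion": [
    [[0,3.1,-3.75,0,0,0,0],[0,3.1,-3.75,0,0,0,0],[0,0,0,0,0,0,0.125],[0,0,0,0,0,0,0.125],[0,0,0,0,0,0,0.12],[0,0,0,0,0,0,0.12],[0,0,0,0,0,0,0]]
  ]
}}

```text
clock: 2.22
tcp_pos: [440.3, -60.9, 263.6]
tool_rot: [[0.983, -0.184, -0.001], [-0.184, -0.983, -0.0], [-0.001, 0.0, -1.0]]
wrist_force: [-0.1, 0.6, 0.3]
grip_width: 0.006
grip_force: 0.0
```

```bash
python3 - <<'E'
from h import *
st()
E
```

```text
t 2.225 tip local [-139.96  -88.22  238.56] rotvec to goal(tool) [0.   0.   0.01] F [-0.06  0.57  0.3 ] q [ 0.02  0.46  0.01  2.09 -0.01  0.59 -1.71] grip 0.005500444179511457
```

{"method": "servo_tool", "body": {
  "motion": [
    [[0,-1,-4.1,0,0,0,0.01],[0,-1,-4.1,0,0,0,0],[0,-1,-4.1,0,0,0,0],[0,-1,-4,0,0,0,0],[0,0,0,4.6,0,0,0],[0,0,0,4.6,0,0,0],[0,0,0,4.6,0,0,0],[0,0,0,4.6,0,0,0],[0,0,0,0,0,0,0]]
  ]
}}

```text
clock: 3.35
tcp_pos: [430.7, 106.2, 77.2]
tool_rot: [[0.981, -0.193, -0.007], [-0.193, -0.981, -0.001], [-0.006, 0.003, -1.0]]
wrist_force: [-0.4, -0.2, -0.3]
grip_width: 0.006
grip_force: 0.0
```

```bash
python3 - <<'E'
from h import *
st()
s=snap('top','top1')
cv2.imwrite('pics/c3.png',cv2.resize(s['image'][160:300,160:350,::-1],None,fx=4,fy=4,interpolation=cv2.INTER_CUBIC))
E
```

```text
t 3.35 tip local [-181.24   74.04   52.21] rotvec to goal(tool) [ 0.    0.01 -0.  ] F [-0.42 -0.22 -0.34] q [-0.35  0.84  0.    2.23 -0.05  0.07 -2.06] grip 0.005524243954130858
```

View pics/c3.png

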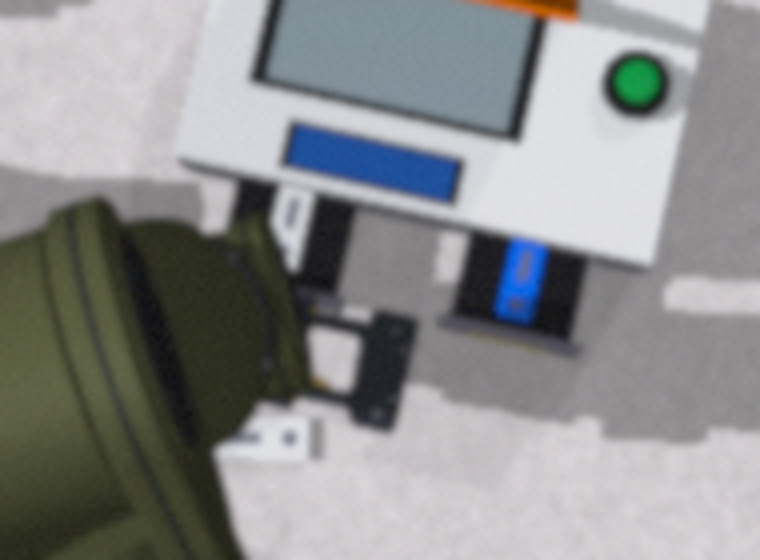

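The tool is in front of the left tray and clear of the vials. The blue tray is untouched. Pushing now.

{"method": "servo_tool", "body": {
  "motion": [
    [[0,1,0,0,0,0,0],[0,1,0,0,0,0,0],[0,0.6,0,0,0,0,0],[0,0.6,0,0,0,0,0],[0,0.6,0,0,0,0,0],[0,0.6,0,0,0,0,0],[0,0.6,0,0,0,0,0],[0,0.6,0,0,0,0,0],[0,0.6,0,0,0,0,0],[0,0.6,0,0,0,0,0]]
  ]
}}

```text
clock: 4.65
tcp_pos: [499.5, 93.2, 79.6]
tool_rot: [[0.981, -0.195, -0.0], [-0.195, -0.981, -0.0], [-0.0, 0.0, -1.0]]
wrist_force: [-2.0, 0.8, 0.4]
grip_width: 0.004
grip_force: 1.1
```

{"method": "servo_tool", "body": {
  "motion": [
    [[0,0.2,0,0,0,0,0],[0,0.2,0,0,0,0,0],[0,0,0,0,0,0,0]]
  ]
}}

```text
clock: 5.03
tcp_pos: [503.4, 92.4, 79.7]
tool_rot: [[0.981, -0.195, 0.0], [-0.195, -0.981, -0.0], [0.0, 0.0, -1.0]]
wrist_force: [-0.9, -0.4, -0.4]
grip_width: 0.007
grip_force: 0.5
```

```bash
python3 - <<'E'
from h import *
st()
E
```

```text
t 5.025 tip local [-107.06   74.31   54.66] rotvec to goal(tool) [ 0.   -0.   -0.01] F [-0.94 -0.42 -0.43] q [-0.28  0.86  0.01  2.04 -0.02  0.24 -2.02] grip 0.006982143073421878
```

Contact is sliding at about 2 N. Expected end is around -102, so I push on in small steps until the force rises.

{"method": "servo_tool", "body": {
  "motion": [
    [[0,0.2,0,0,0,0,0],[0,0.2,0,0,0,0,0],[0,0.1,0,0,0,0,0]]
  ]
}}

```text
clock: 5.4
tcp_pos: [508.1, 91.4, 79.7]
tool_rot: [[0.981, -0.195, -0.0], [-0.195, -0.981, -0.0], [-0.0, 0.0, -1.0]]
wrist_force: [-2.1, -0.6, -0.2]
grip_width: 0.008
grip_force: 1.0
```

{"method": "servo_tool", "body": {
  "motion": [
    [[0,0.1,0,0,0,0,0],[0,0.1,0,0,0,0,0]]
  ]
}}

```text
clock: 5.65
tcp_pos: [509.8, 91.1, 79.7]
tool_rot: [[0.981, -0.195, -0.001], [-0.195, -0.981, -0.0], [-0.001, 0.0, -1.0]]
wrist_force: [-4.2, 0.4, 0.5]
grip_width: 0.003
grip_force: 1.8
```

{"method": "servo_tool", "body": {
  "motion": [
    [[0,0.1,0,0,0,0,0],[0,0.1,0,0,0,0,0]]
  ]
}}

```text
clock: 5.9
tcp_pos: [510.0, 91.1, 79.6]
tool_rot: [[0.981, -0.194, -0.004], [-0.194, -0.981, -0.0], [-0.004, 0.001, -1.0]]
wrist_force: [-7.8, 1.1, 5.2]
grip_width: 0.005
grip_force: 3.7
```

{"method": "servo_tool", "body": {
  "motion": [
    [[0,0.1,0,0,0,0,0],[0,0.1,0,0,0,0,0]]
  ]
}}

```text
clock: 6.15
tcp_pos: [510.1, 91.0, 79.6]
tool_rot: [[0.981, -0.194, -0.008], [-0.194, -0.981, -0.0], [-0.008, 0.002, -1.0]]
wrist_force: [-10.1, 1.2, 7.6]
grip_width: 0.003
grip_force: 5.4
```

The tray is against its stop: the position stalls while the force rises. Backing off, going up and over the shield.

{"method": "servo_tool", "body": {
  "motion": [
    [[0,-1.5,0,0,0,0,0],[0,-2,0,0,0,0,0],[0,0,0,-5,0,0,0],[0,0,0,-5.5,0,0,0],[0,0,0,-5.5,0,0,0],[0,0,0,-5,0,0,0],[0,0,0,0,0,0,0]]
  ]
}}

```text
clock: 7.02
tcp_pos: [483.3, 98.0, 293.9]
tool_rot: [[0.981, -0.195, 0.012], [-0.195, -0.981, 0.003], [0.011, -0.006, -1.0]]
wrist_force: [-0.2, 0.6, 0.4]
grip_width: 0.003
grip_force: 0.0
```

```bash
python3 - <<'E'
from h import *
tip,R=st()
w=W(88,30,265); print(R.T@(w-tip)/10)
s=snap('scene','sc1')
cv2.imwrite('pics/c4.png',cv2.resize(s['image'][150:300,180:380,::-1],None,fx=4,fy=4,interpolation=cv2.INTER_CUBIC))
E
```

```text
t 7.025 tip local [-127.57   76.19  268.87] rotvec to goal(tool) [-0.01 -0.01 -0.01] F [-0.22  0.6   0.43] q [-0.32  0.47  0.03  1.93 -0.02  0.73 -2.04] grip 0.002974977860998914
[21.58  4.51  0.6 ]
```

View pics/c4.png

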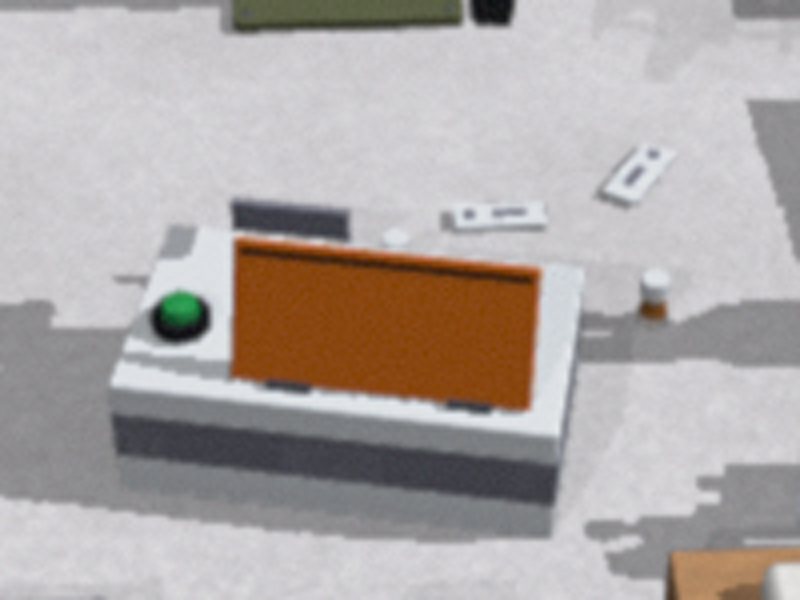

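The left tray is now fully in (plate no longer visible). The right plate at crop (290,215) is still out and the vials at (397,238) and (655,290) are standing. Moving behind the shield.

{"method": "servo_tool", "body": {
  "motion": [
    [[0,4.3,0.9,0,0,0,-0.01],[0,4.3,0.9,0,0,0,0],[0,4.3,0.9,0,0,0,0],[0,4.3,0.9,0,0,0,0],[0,4.3,0.9,0,0,0,0],[0,0,0,4,0,0,0],[0,0,0,4.2,0,0,0],[0,0,0,0,0,0,0]]
  ]
}}

```text
clock: 8.07
tcp_pos: [679.5, 12.8, 202.5]
tool_rot: [[0.983, -0.185, -0.01], [-0.185, -0.983, -0.0], [-0.009, 0.002, -1.0]]
wrist_force: [-0.6, -0.5, 0.5]
grip_width: 0.008
grip_force: 0.0
```

```bash
python3 - <<'E'
from h import *
tip,R=st()
th=np.array([1.25,1.1,.95,.8,.65,.5,.35,.2,.1,0])
s=80
C=np.c_[65-s*np.cos(th)+6*np.sin(th)+9,101+s*np.sin(th)+6*np.cos(th)]
print(C); print(np.diff(C,axis=0))
E
```

```text
t 8.075 tip local [ 80.72  29.58 177.53] rotvec to goal(tool) [0.   0.01 0.01] F [-0.59 -0.46  0.5 ] q [-0.1   0.83  0.03  1.44 -0.02  0.88 -1.82] grip 0.008326910865813792
[[ 54.47 178.81]
 [ 43.06 175.02]
 [ 32.35 169.56]
 [ 22.57 162.57]
 [ 13.94 154.19]
 [  6.67 144.62]
 [  0.91 134.07]
 [ -3.21 122.77]
 [ -5.   114.96]
 [ -6.   107.  ]]
[[-11.41  -3.79]
 [-10.71  -5.45]
 [ -9.78  -6.99]
 [ -8.62  -8.38]
 [ -7.27  -9.57]
 [ -5.76 -10.55]
 [ -4.12 -11.29]
 [ -1.79  -7.82]
 [ -1.    -7.96]]
```

{"method": "servo_tool", "body": {
  "motion": [
    [[0,-1.4,0,-0.1,0,0,0],[0,-1.2,0,0,0,0,0],[0,-1.15,0,0.35,0,0,0],[0,-1.05,0,0.55,0,0,0],[0,-1,0,0.7,0,0,0],[0,-0.85,0,0.85,0,0,0]]
  ]
}}

```text
clock: 8.82
tcp_pos: [617.4, 25.4, 184.7]
tool_rot: [[0.983, -0.185, 0.002], [-0.185, -0.983, 0.0], [0.002, -0.001, -1.0]]
wrist_force: [0.6, 0.2, 2.2]
grip_width: 0.004
grip_force: 0.8
```

{"method": "servo_tool", "body": {
  "motion": [
    [[0,-0.75,0,0.95,0,0,0],[0,-0.55,0,1.05,0,0,0],[0,-0.4,0,1.15,0,0,0],[0,-0.2,0,0.8,0,0,0],[0,-0.1,0,0.4,0,0,0],[0,0,0,0,0,0,0]]
  ]
}}

```text
clock: 9.57
tcp_pos: [597.3, 28.6, 140.3]
tool_rot: [[0.983, -0.185, -0.001], [-0.185, -0.983, -0.0], [-0.0, 0.0, -1.0]]
wrist_force: [-0.1, 0.0, 0.4]
grip_width: 0.005
grip_force: 0.0
```

```bash
python3 - <<'E'
from h import *
st()
E
```

```text
t 9.575 tip local [ -2.74  29.53 115.29] rotvec to goal(tool) [0. 0. 0.] F [-0.08  0.02  0.44] q [-0.14  0.82  0.02  1.76 -0.02  0.57 -1.86] grip 0.005006727088613925
```

{"method": "servo_tool", "body": {
  "motion": [
    [[0,0,0,0.3,0,0,0],[0,0,0,0.3,0,0,0],[0,0,0,0.2,0,0,0]]
  ]
}}

```text
clock: 9.95
tcp_pos: [597.3, 28.8, 132.6]
tool_rot: [[0.983, -0.185, -0.0], [-0.185, -0.983, -0.0], [-0.0, 0.0, -1.0]]
wrist_force: [0.1, 0.6, 1.2]
grip_width: 0.005
grip_force: 0.6
```

{"method": "servo_tool", "body": {
  "motion": [
    [[0,0,0,0.1,0,0,0],[0,0,0,0.1,0,0,0]]
  ]
}}

```text
clock: 10.2
tcp_pos: [597.3, 28.7, 132.3]
tool_rot: [[0.983, -0.185, 0.0], [-0.185, -0.983, -0.0], [0.0, 0.0, -1.0]]
wrist_force: [-5.0, 0.3, 19.3]
grip_width: 0.003
grip_force: 9.6
```

{"method": "servo_tool", "body": {
  "motion": [
    [[0,0,0,0.1,0,0,0],[0,0,0,0.1,0,0,0]]
  ]
}}

```text
clock: 10.45
tcp_pos: [597.3, 28.7, 132.1]
tool_rot: [[0.983, -0.185, 0.001], [-0.185, -0.983, 0.0], [0.001, -0.0, -1.0]]
wrist_force: [-9.8, 0.7, 33.1]
grip_width: 0.005
grip_force: 16.5
```

The shield is shut, with the tip at z 107 and the force rising. Next I go up and over the button.

{"method": "servo_tool", "body": {
  "motion": [
    [[0,0,0,-2,0,0,0],[0,0,0,-3,0,0,0],[0,0.5,3.6,-1,0,0,0],[0,0.6,3.6,0,0,0,0],[0,0.6,3.6,0,0,0,0],[0,0.6,3.6,0,0,0,0],[0,0,0,0,0,0,0]]
  ]
}}

```text
clock: 11.32
tcp_pos: [592.9, -121.6, 188.7]
tool_rot: [[0.982, -0.191, 0.0], [-0.191, -0.981, -0.003], [0.001, 0.003, -1.0]]
wrist_force: [1.2, 0.2, 0.5]
grip_width: 0.004
grip_force: 0.0
```

```bash
python3 - <<'E'
from h import *
tip,R=st()
print(R.T@(W(20,-115,124)-tip)/10)
s=snap('scene','sc2')
cv2.imwrite('pics/c5.png',cv2.resize(s['image'][150:300,180:380,::-1],None,fx=4,fy=4,interpolation=cv2.INTER_CUBIC))
E
```

```text
t 11.325 tip local [  21.45 -118.84  163.73] rotvec to goal(tool) [ 0. -0. -0.] F [1.15 0.17 0.52] q [ 0.13  0.75 -0.    1.7   0.01  0.68 -1.65] grip 0.003862903474388409
[-0.15 -0.4   3.97]
```

View pics/c5.png

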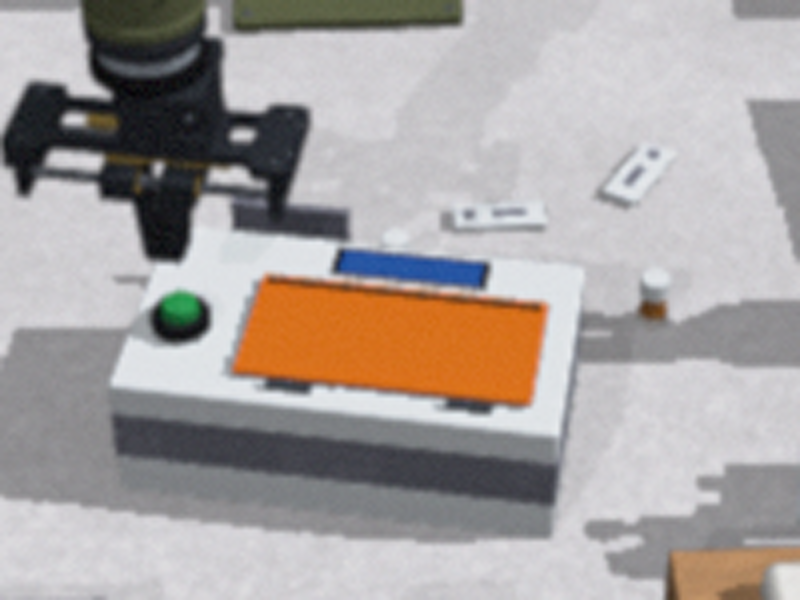

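The shield lies flat and shut. The left tray is in and the right one is out. Pressing the button now.

{"method": "servo_tool", "body": {
  "motion": [
    [[0,-0.1,-0.4,1,0,0,0],[0,0,0,1.5,0,0,0],[0,0,0,1.3,0,0,0],[0,0,0,0,0,0,0]]
  ]
}}

```text
clock: 11.88
tcp_pos: [592.2, -112.2, 149.0]
tool_rot: [[0.983, -0.184, -0.003], [-0.184, -0.983, 0.0], [-0.003, 0.0, -1.0]]
wrist_force: [0.4, -0.6, -0.0]
grip_width: 0.005
grip_force: 0.0
```

{"method": "servo_tool", "body": {
  "motion": [
    [[0,0,0,0.2,0,0,0],[0,0,0,0.2,0,0,0],[0,0,0,0.2,0,0,0]]
  ]
}}

```text
clock: 12.25
tcp_pos: [593.5, -113.0, 145.1]
tool_rot: [[0.983, -0.185, 0.001], [-0.185, -0.983, -0.0], [0.001, 0.0, -1.0]]
wrist_force: [-0.7, -0.1, 2.3]
grip_width: 0.004
grip_force: 1.1
```

{"method": "servo_tool", "body": {
  "motion": [
    [[0,0,0,0.2,0,0,0],[0,0,0,0.1,0,0,0],[0,0,0,0.1,0,0,0]]
  ]
}}

```text
clock: 12.62
tcp_pos: [593.5, -113.0, 141.4]
tool_rot: [[0.983, -0.185, 0.001], [-0.185, -0.983, -0.0], [0.001, 0.0, -1.0]]
wrist_force: [-1.6, 0.1, 13.0]
grip_width: 0.004
grip_force: 6.1
```

{"method": "servo_tool", "body": {
  "motion": [
    [[0,0,0,0.1,0,0,0],[0,0,0,0.1,0,0,0],[0,0,0,0,0,0,0]]
  ]
}}

```text
clock: 13.0
tcp_pos: [593.5, -112.9, 141.2]
tool_rot: [[0.983, -0.185, 0.002], [-0.185, -0.983, -0.0], [0.002, 0.0, -1.0]]
wrist_force: [-4.7, 2.4, 20.0]
grip_width: 0.008
grip_force: 10.0
```

```bash
python3 - <<'E'
from h import *
st(); s=snap('scene','sc3')
cv2.imwrite('pics/c6.png',cv2.resize(s['image'][190:250,190:270,::-1],None,fx=9,fy=9,interpolation=cv2.INTER_CUBIC))
E
```

```text
t 13.0 tip local [  20.46 -110.18  116.19] rotvec to goal(tool) [ 0. -0.  0.] F [-4.66  2.38 19.97] q [ 0.12  0.82 -0.01  1.74  0.01  0.58 -1.66] grip 0.007591842972821333
```

View pics/c6.png

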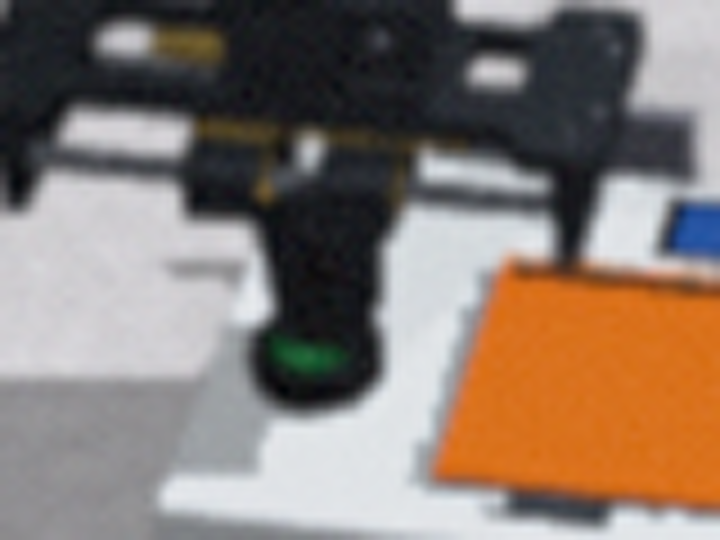

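The button is bottomed: the tip stalls at z 116.2 at 20 N and the green is sunk in the housing around (310,355). Releasing straight up and clearing.

{"method": "servo_tool", "body": {
  "motion": [
    [[0,0,0,-0.8,0,0,0],[0,0,0,-1.5,0,0,0],[0,0,0,-4,0,0,0],[0,0,0,-5,0,0,0],[0,-4,0,-2,0,0,0],[0,-5,0,0,0,0,0],[0,-5,0,0,0,0,0],[0,0,0,0,0,0,0]]
  ]
}}

```text
clock: 14.05
tcp_pos: [450.5, -86.4, 271.8]
tool_rot: [[0.983, -0.185, -0.006], [-0.185, -0.983, 0.0], [-0.006, 0.001, -1.0]]
wrist_force: [0.3, 0.7, -0.9]
grip_width: 0.003
grip_force: 0.0
```

```bash
python3 - <<'E'
from h import *
st(); s=snap('scene','sc4')
cv2.imwrite('pics/c7.png',cv2.resize(s['image'][150:300,180:380,::-1],None,fx=4,fy=4,interpolation=cv2.INTER_CUBIC))
E
```

```text
t 14.05 tip local [-125.17 -111.25  246.77] rotvec to goal(tool) [0.   0.01 0.  ] F [ 0.35  0.71 -0.91] q [ 0.1   0.47 -0.01  2.04  0.01  0.64 -1.68] grip 0.00312848693862362
```

View pics/c7.png

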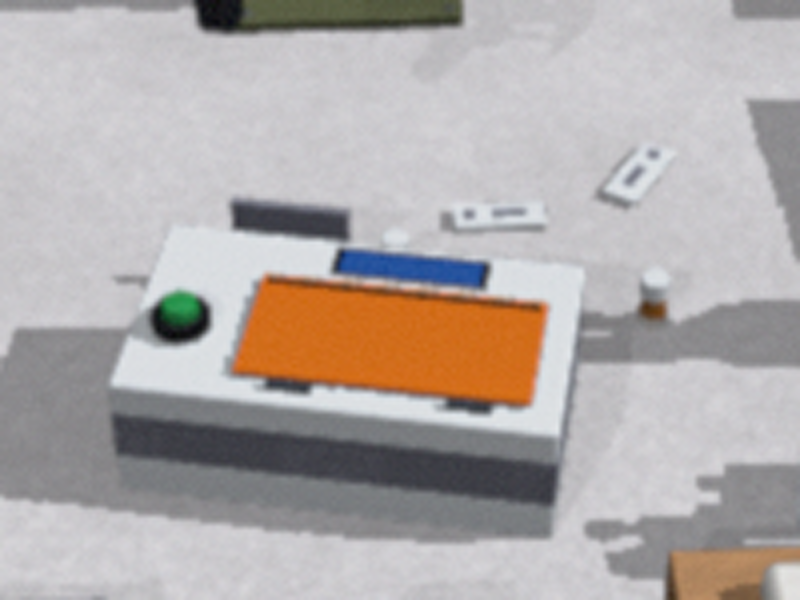

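The left tray is in, the shield is shut, and the button is up again at (180,308). The right tray is still out, the vials are undisturbed, and the arm is clear. Handing in.

```bash
python3 -c "
from plant import job_done
print(job_done())"
```

```text
the job is handed in; nothing more can be done
None
```

The job is handed in: the white cassette's tray (left) is fully in, the shield is shut, and the start button was pressed fully down and came back up, with the blue cassette's tray still out and nothing else disturbed; no verdict was shown.

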